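# Weigh the middle loaf tin of the stack

## Task

Weigh the middle tin of the stack of three lidded loaf tins: lift the top tin off and set it aside on the bench, then gently set the middle tin on the middle of the kitchen scale's platform and let go of it. Then put the top tin back, squarely on the bottom tin, so that the two stand as one neat stack again while the middle tin stays on the scale.

Things in the scene. Friction and masses are not known exactly. Their poses are not given: they have to be found in the camera images.
- top_tin_c (a point): Top tin of the stack of three: closed bare-metal loaf tin with a flat fixed lid, 120 mm long (its x) x 62 mm wide (its y) x 44 mm high; the point is its centre, 22 mm above its underside. 0.25 to 0.5 kg, rigid. The tins stand loose on one another, within a few mm and degrees. Grip across the 62 mm. Another stack, of two such tins, farther from the robot, has no part in this.
- middle_tin_c (a point): Middle tin of the stack: the same closed bare-metal tin, 120 (x) x 62 (y) mm, 40 mm high; the point is its centre, 20 mm above its underside. About 0.25 to 0.5 kg.
- bottom_tin_c (a point): Bottom tin of the stack, loose on the bench: same kind, 120 (x) x 62 (y) mm, 52 mm high; the point is its centre, 26 mm above the bench, z up. The stack stands left or right, the scale on the other side, 0.4 to 0.6 m apart. Around the mid-point between the two, 100 mm each way, the bench is free (only a paper-flat printed pastry mat): room to set a tin aside.
- scale: Kitchen scale, fixed to the bench: square rigid steel platform 160 x 160 mm on a grey body, with a low display on the robot's side (-x), reaching 120 mm from the centre. The origin is on the bench below the platform's centre; the flat platform top is 45 mm above it; z is up, x and y run along the platform's edges.
Mind the look-alikes: they are no part of the job. Leave any orange look-alike of the part that bears top_tin_c alone.

How it is judged:
By the outcome, as a careful person would: the job done as asked, in the order asked, and still so for the second after the job is handed in, with the robot touching nothing.
It also fails if it takes over 70 s, if anything falls off the work surface, if the arm or the gripper's body presses on something with over 40 N, if the wrist force passes 120 N, or if a joint passes its speed limit or range.

## Robot

A 6-joint arm with a two-finger parallel gripper is mounted at the origin on the work surface. World frame = base frame: x ahead of the robot, y to its left, z up, the work surface at z = 0. Lengths are in m, angles in degrees, forces in N, time in s.
With the tool pointing down it reaches from about 0.325 to 0.775 m from the base axis. Payload 5.5 kg.
Tool frame: the origin (TCP) lies at the centre of the arm's flange, where the gripper is bolted on; the fingertips stand 182 mm ahead of it and the grasp point (between the pads) lies 163 mm ahead of it; z points along the fingers, y is the line along which they close (so a half turn about z gives the same grasp; the last joint's range is limited). The gripper opens to 88 mm and grips with 3 to 60 N. Pads are 20 mm wide; open, the fingers measure 115 mm over their backs; the gripper's body (75 mm by 178 mm) begins 61 mm behind the grasp point.
Start: joints at [-3.249, 5.22, 70.514, -0, 104.267, -3.249], TCP at [0.6, -0, 0.405] pointing down, gripper open.
Joint ranges: [-164.24, 164.24], [-49.07, 125.15], [9.68, 141.18], [-86.29, 266.29], [3.28, 154.24], [-151.56, 151.56]. Speed limits (degrees/s): [147.25, 147.25, 172.46, 180, 180, 180].

## Interface

Orientations are given as [roll, pitch, yaw] about the fixed x, y, z axes, in that order (R = Rz(yaw) Ry(pitch) Rx(roll)).
In Python, from station import r gives the robot as it stands. The module is installed in compiled form; this text tells all that it offers. Calls block until the motion is done:
- r.reach(position, orientation): joint-space move of the TCP to a pose.
- r.servo_line(position, rotation=None, speed=0.15): straight line of the TCP; rotation=None keeps the orientation; speed is the mean speed in m/s.
- r.move_joints(angles): joint-space move.
- r.let_go() and r.grab(squeeze=None): open the fingers fully, or close them until they stop; squeeze is the grip in N (None keeps the last).
- r.wait(seconds).
- r.inverse_kinematics(position, orientation): joint angles nearest the present ones, or None.
- r.sense(): the state.
- r.snapshot(name): name is "scene" or "side" or "wrist"; returns a dict with "frame" (480x640x3 uint8, red, green, blue), "fx", "fy", "cx", "cy" (pixels), "R" (3x3) and "t" (3): a world point X has camera coordinates R X + t. Camera axes: x right, y down, z forward; pixel columns grow to the right and rows downward; lengths in m; the calibration is good to about 2 mm. The wrist camera is an equidistant fisheye: a pixel r from the principal point sees the ray r / f radians off the axis. A picture is of the moment at which its call begins. There is no depth.
A pose or a line that the arm cannot do raises r.IKError and nothing moves.
- r.hand_in(): hands the job in; it is judged then, once.
The state is a dict: "clock": time; "joints": joint angles; "joint_vel": joint speeds; "joint_torque": joint torques, N m; "tcp_pos": TCP position; "orientation": TCP orientation; "contact_force": force on the tool from outside, world axes, zero at the start; "torque": the same for the moment, N m; "opening": finger opening in m; "gripper_force": force on a finger pad.
Only numpy, scipy, OpenCV 4.12 (cv2) and the standard library are available. Lean on these libraries where they do the work, as an engineer would, in place of code of your own. Each camera call takes 0.05 s, during which the arm holds its last target. There are 200 camera calls.

## Working session

There is one attempt and no reset: what is moved stays moved. The work goes in short steps, each a Python script; the robot and the scene stay as the last script left them, time stands still between calls to the robot, and variables do not carry over. Pictures are saved under pics/ and viewed, at most 10 in all, crops included, and the job is handed in when it is done.

```bash
mkdir -p pics
cat > h.py <<'E'
import numpy as np,cv2
from station import r
def snap(n,f):
    s=r.snapshot(n); cv2.imwrite('pics/'+f,s['frame'][:,:,::-1]); np.save('pics/'+n+'.npy',s,allow_pickle=True); return s
def ray(s,u,v,fish=False):
    x=(u-s['cx'])/s['fx'];y=(v-s['cy'])/s['fy']
    if fish:
        t=np.hypot(x,y); k=np.sin(t)/t if t>1e-9 else 1; d=np.array([x*k,y*k,np.cos(t)])
    else: d=np.array([x,y,1.])
    R=np.array(s['R']);return -R.T@np.array(s['t']),R.T@d
def onz(s,u,v,z,fish=False):
    c,d=ray(s,u,v,fish);return c+d*(z-c[2])/d[2]
def proj(s,X):
    p=np.array(s['R'])@np.array(X)+s['t'];return s['fx']*p[0]/p[2]+s['cx'],s['fy']*p[1]/p[2]+s['cy']
E
python3 - <<'E'
from h import *
for n in('scene','side','wrist'):
    s=snap(n,n+'0.png');print(n,s['fx'],s['cx'],s['cy'],-np.array(s['R']).T@np.array(s['t']))
print(r.sense())
a=[cv2.imread('pics/%s0.png'%n) for n in('scene','side','wrist')]
E
```

```text
scene 556.3386514576107 331.44571151644413 227.9465783381196 [0.75525955 0.52916756 1.09321419]
side 467.27869066649464 320.03373187001586 238.27447165907859 [ 0.3184136  -0.72561926  0.66213053]
wrist 371.64829954431775 318.2658268377142 237.287113614728 [0.60074635 0.08379976 0.38302993]
{'clock': 0.15, 'joints': array([-3.24992353e+00,  5.25331056e+00,  7.05658551e+01, -1.77972950e-03,
        1.04267713e+02, -3.24695288e+00]), 'joint_vel': array([ 0.05604998, -0.16214637,  0.0084007 ,  0.08587189,  0.0922427 ,
        0.03964464]), 'joint_torque': array([ 1.35033202e-03, -4.47044814e+01, -4.06907630e+01,  6.99103042e-02,
        2.74600578e-02, -1.16549641e-04]), 'tcp_pos': array([ 6.00044831e-01, -2.24884924e-05,  4.03766993e-01]), 'orientation': array([-1.79913163e+02, -3.19806786e-03,  8.99965896e+01]), 'contact_force': array([ 0.24801875,  0.8637924 , -0.52108467]), 'torque': array([-0.02050101, -0.02490817, -0.02441066]), 'gripper_force': 0.0, 'opening': 0.08746337479557639}
```

View pics/scene0.png

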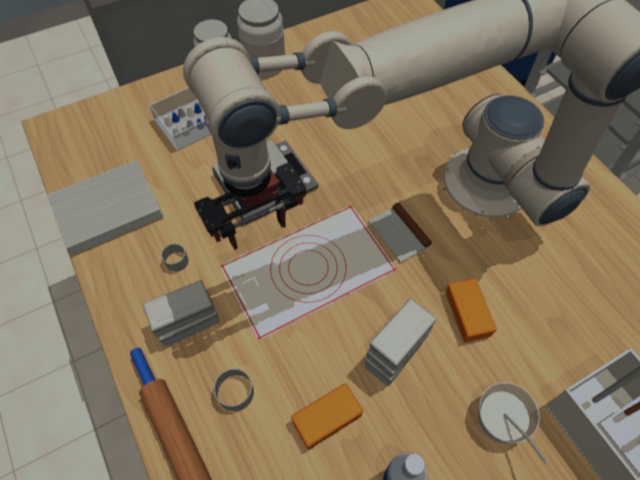

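View pics/side0.png

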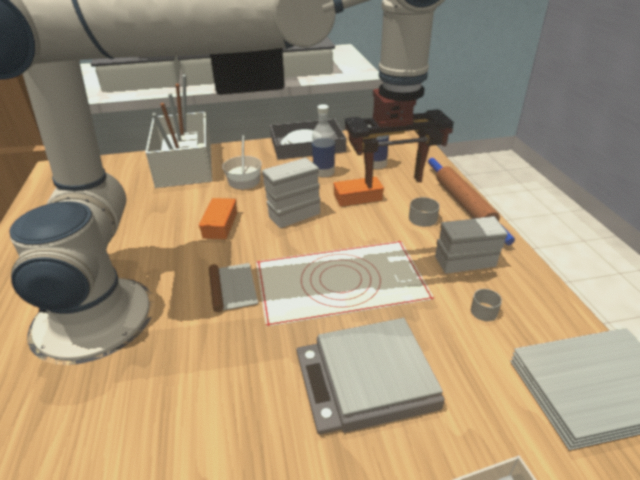

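View pics/wrist0.png

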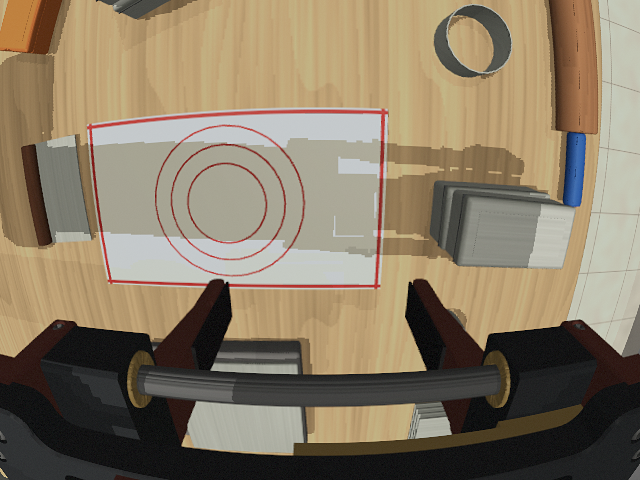

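The scene image shows the stack of three at scene (400,340) / side (292,190). Look-alikes are:
- the far stack of two, at scene (182,312) / side (470,245)
- the orange tins, at scene (470,310) and (327,415)
- the flat slab, at scene (105,205)
- the pastry scraper, at scene (400,235)

The scale is at side (375,370). I choose the three-layer bare-metal stack, the one nearer the robot, and will check it in one crop.

Run:
```python
from h import *
a=cv2.imread('pics/scene0.png')[290:390,350:450];b=cv2.imread('pics/side0.png')[150:230,250:330];c=cv2.imread('pics/side0.png')[310:440,290:450]
A=cv2.resize(a,(400,400),interpolation=2);B=cv2.resize(b,(400,400),interpolation=2)
C=cv2.resize(c,(246,200),interpolation=2);o=np.zeros((600,800,3),np.uint8);o[:400,:400]=A;o[:400,400:]=B;o[400:,:246]=C
cv2.imwrite('pics/crop1.png',o)
s=np.load('pics/scene.npy',allow_pickle=True).item();d=np.load('pics/side.npy',allow_pickle=True).item()
for uv in[(413,300),(435,318),(394,361),(370,344)]:print('top',onz(s,*uv,.136).round(3))
for uv in[(316,336),(404,319),(441,393),(337,417)]:print('sc',onz(d,*uv,.045).round(3))
```

```text
top [0.391 0.224 0.136]
top [0.376 0.274 0.136]
top [0.487 0.306 0.136]
top [0.508 0.258 0.136]
sc [ 0.412 -0.185  0.045]
sc [ 0.574 -0.181  0.045]
sc [ 0.576 -0.338  0.045]
sc [ 0.412 -0.344  0.045]
```

View pics/crop1.png

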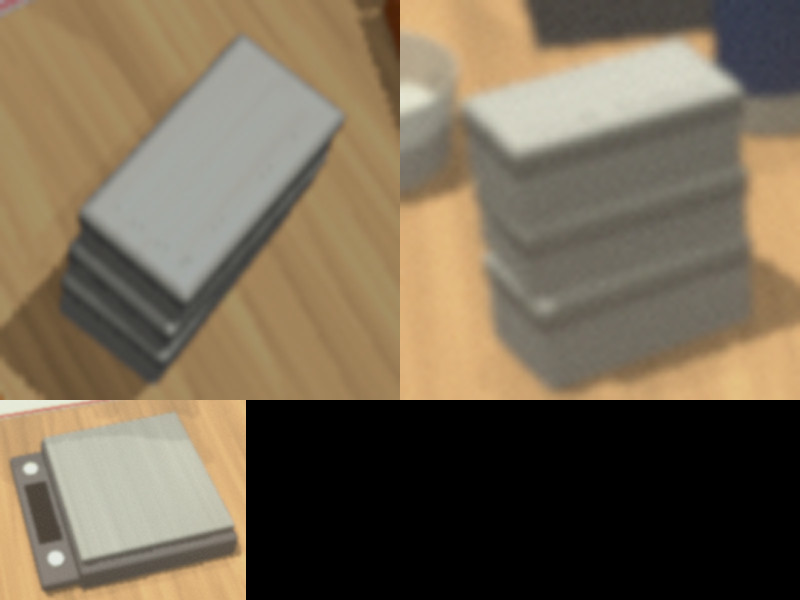

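The crop confirms three bare-metal tins, slightly offset from one another. The top face corners are at scene (411,299), (436,320), (397,366) and (371,344). The scale platform is centred near (0.493, -0.262) with its edges along the world axes. Next I look from above with the wrist camera.

```bash
cat >> h.py <<'E'
def D(a): return np.array([np.cos(np.radians(a)),np.sin(np.radians(a))])
def pose(xy,z,yaw): return [*xy,z],[180,0,yaw]
def look(xy,yaw,ztop,f,zt=.40,back=.105,smax=55):
    xy=np.array(xy)-back*D(yaw); r.reach(*pose(xy,zt,yaw)); r.wait(.2)
    return meas(snap('wrist',f),ztop,smax,np.array(xy)+back*D(yaw))
def meas(s,ztop,smax,c):
    hsv=cv2.cvtColor(s['frame'],cv2.COLOR_RGB2HSV)
    m=((hsv[:,:,1]<smax)&(hsv[:,:,2]>60)).astype(np.uint8)
    m=cv2.morphologyEx(m,cv2.MORPH_OPEN,np.ones((5,5)))
    cs,_=cv2.findContours(m,cv2.RETR_EXTERNAL,cv2.CHAIN_APPROX_NONE)
    out=[]
    for k in cs:
        if cv2.contourArea(k)<3000: continue
        P=np.array([onz(s,u,v,ztop,True)[:2] for u,v in k[:,0]],np.float32)*1000
        (cx,cy),(w,h),a=cv2.minAreaRect(P)
        if w<h: a+=90
        a=(a+90)%180-90
        out.append((round(cx,1),round(cy,1),round(max(w,h),1),round(min(w,h),1),round(a,1),cv2.boundingRect(k)))
    return out
E
python3 - <<'E'
from h import *
print(r.inverse_kinematics(*pose(np.array([.44,.265]),.28,16)),r.inverse_kinematics(*pose(np.array([.493,-.262]),.23,0)))
for o in look((.44,.265),16,.136,'w1.png'):print(o)
print(r.sense()['tcp_pos'],r.sense()['clock'])
E
```

```text
[ 2.72639766e+01 -7.52013489e+00  9.57142105e+01 -2.54444375e-14
  9.18059243e+01  1.01263977e+02] [-3.14794292e+01  9.37384261e-01  9.27279775e+01 -2.54444375e-14
  8.63346383e+01  5.85205708e+01]
(208.5, 197.5, 340.8, 23.0, -73.9, (137, 376, 364, 28))
(332.0, 104.8, 85.1, 44.9, -87.1, (431, 263, 95, 66))
(208.6, 470.0, 208.0, 124.2, -7.9, (0, 197, 94, 160))
(345.4, 437.7, 152.6, 81.4, -70.0, (1, 112, 150, 107))
(439.8, 263.1, 118.9, 62.2, 18.5, (268, 5, 102, 180))
(472.1, 92.3, 209.4, 121.0, 0.1, (442, 0, 187, 277))
[0.33940267 0.23591097 0.39991226] 2.0417
```

View pics/w1.png

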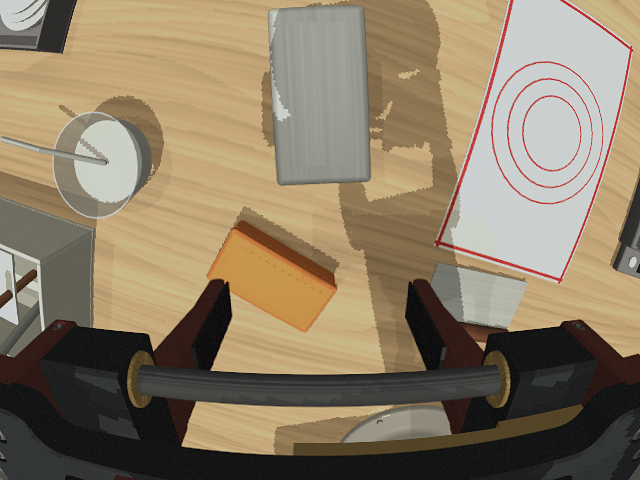

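The tin is centred at wrist pixel (318,95) and measures 119x62 mm, at (0.440, 0.263) with yaw 18.5°. I grasp it and set it aside.

```bash
cat >> h.py <<'E'
G=.163
def go(xy,z,yaw,speed=.15):
    # straight line; corrects steady sag
    r.servo_line(*pose(xy,z,yaw),speed=speed)
def grasp(xy,zc,yaw,N=30):
    r.reach(*pose(xy,zc+.10+G,yaw)); go(xy,zc+G,yaw,.12)
    r.wait(.15); e=r.sense()['tcp_pos']-np.array([*xy,zc+G]); print('grasp err mm',(e*1e3).round(1))
    r.grab(squeeze=N); r.wait(.2); s=r.sense(); print('open',s['opening'],s['gripper_force'],s['contact_force'].round(1))
def lower(xy,z,yaw,zstop):
    # to z (tcp), then 1 mm steps till contact
    go(xy,z,yaw,.10); r.wait(.3); f0=r.sense()['contact_force'][2]
    while z>zstop:
        z-=.001; go(xy,z,yaw,.02); r.wait(.05); s=r.sense(); f=s['contact_force'][2]-f0
        if f>1.8: break
    print('down: cmd',round(z,4),'tcp',s['tcp_pos'].round(4),'df',round(f,2),'t',s['clock'])
    return z
E
python3 - <<'E'
from h import *
p=np.array([.4398,.2631]);y=18.5
r.let_go()
grasp(p,.117,y)
go(p,.28+.07,y); s=r.sense();print(s['opening'],s['contact_force'].round(1),s['tcp_pos'].round(4))
q=np.array([.467,0.]);r.reach(*pose(q,.163+.025+.04,0))
z=lower(q,.163+.025+.004,0,.163+.025-.006)
r.let_go(); go(q,.163+.025+.10,0,.25)
for o in look(p,y,.092,'w2.png',back=.075,zt=.38):print(o)
print(r.sense()['tcp_pos'],r.sense()['clock'])
E
```

```text
grasp err mm [0.2 0.1 1.1]
open 0.06180797981365234 29.99133288860321 [-0.8  1.6  0.7]
0.06189368578070281 [-0.2  0.1 -4.8] [0.4398 0.263  0.3488]
down: cmd 0.187 tcp [0.4671 0.     0.188 ] df 9.25 t 8.6667
(219.6, 187.6, 373.6, 25.7, -71.5, (137, 376, 364, 29))
(196.5, 493.7, 207.0, 120.4, -6.2, (0, 213, 83, 143))
(339.0, 457.3, 159.8, 94.5, -64.0, (0, 133, 141, 110))
(442.4, 263.3, 119.1, 62.0, 18.0, (273, 50, 89, 164))
(487.7, 67.4, 242.8, 140.1, 0.1, (437, 5, 203, 308))
[0.36922137 0.2385922  0.37945016] 11.1333
```

View pics/w2.png

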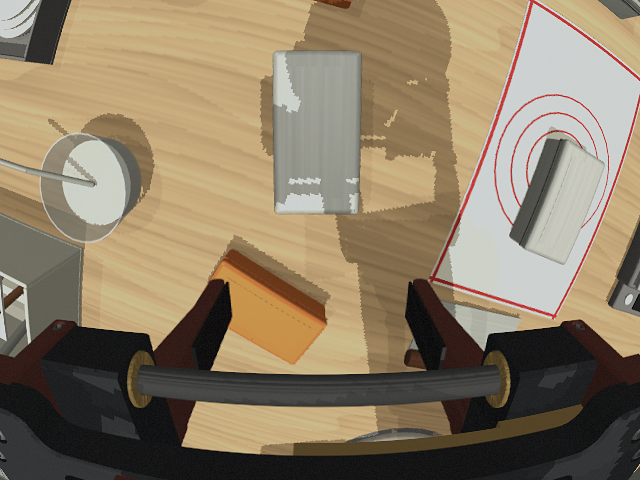

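The top tin is set aside on the mat at wrist (565,200). The middle tin is at wrist (317,132), which gives (0.4424, 0.2633) at 18.0°. I'll look at the scale once from above and then move the middle tin.

Run:
```python
from h import *
for o in look((.493,-.262),0,.045,'w3.png',back=.10,zt=.40):print(o)
print(r.sense()['tcp_pos'],r.sense()['clock'])
```

```text
(175.5, -262.2, 467.7, 31.0, -89.2, (137, 378, 363, 26))
(304.1, -7.1, 117.6, 61.7, -87.0, (55, 267, 89, 50))
(285.0, -671.5, 268.2, 121.4, 58.7, (561, 237, 79, 120))
(482.3, -257.9, 190.9, 166.1, 1.9, (220, 15, 187, 209))
(552.5, -499.0, 161.0, 119.1, 7.5, (498, 0, 100, 146))
(497.4, -31.3, 287.6, 165.9, 0.0, (33, 0, 139, 253))
[ 0.39331235 -0.26145161  0.40002877] 13.2083
```

View pics/w3.png

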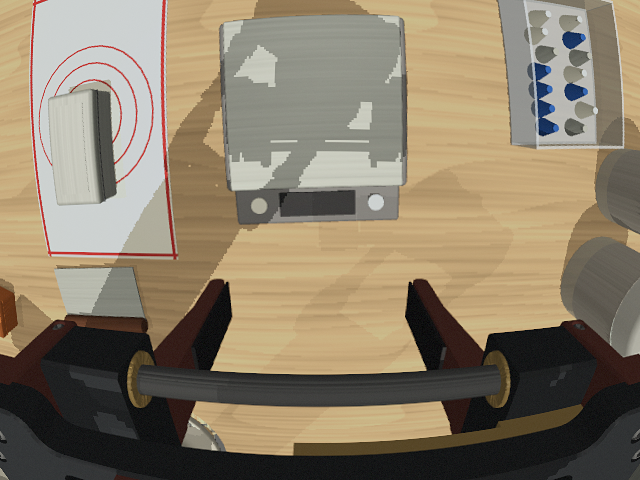

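The scale platform's corners are at about wrist (221,19), (405,17), (406,187) and (228,190). I convert these to world positions and then move the middle tin.

```bash
cat >> h.py <<'E'
def lower2(xy,z,yaw,zstop):
    go(xy,z,yaw,.08); r.wait(.3); f0=r.sense()['contact_force'][2]
    while z>zstop:
        z-=.0004; go(xy,z,yaw,.02); r.wait(.04); s=r.sense(); f=s['contact_force'][2]-f0
        if f>1.5: break
    print('down: cmd',round(z,4),'tcp',s['tcp_pos'].round(4),'df',round(f,2),'t',s['clock'])
    return z
E
python3 - <<'E'
from h import *
s=np.load('pics/wrist.npy',allow_pickle=True).item()
C=np.array([onz(s,u,v,.045,True)[:2] for u,v in[(221,19),(405,17),(406,187),(228,190)]])
q=C.mean(0);e=[C[1]-C[0],C[2]-C[1],C[3]-C[2],C[0]-C[3]]
print(q,[np.linalg.norm(x).round(3) for x in e],[np.degrees(np.arctan2(x[1],x[0])).round(1) for x in e])
assert np.linalg.norm(q-[.493,-.262])<.008
ys=np.degrees(np.arctan2(*(e[3]-e[1])[::-1]));print('yaw',ys)
p=np.array([.4424,.2633]);y=18.
z=.052+.020+.003
grasp(p,z,y)
go(p,z+G+.12,y); st=r.sense();print(st['opening'],st['contact_force'].round(1))
assert st['opening']>.055
r.reach(*pose([.45,0],z+G+.12,ys))
zc=.045+.020+.003+G
r.reach(*pose(q,zc+.05,ys))
lower2(q,zc+.003,ys,zc-.006)
r.let_go(); go(q,zc+.11,ys,.2)
# bottom tin
for o in look(p,y,.052,'w4.png',back=.075,zt=.36):print(o)
print(r.sense()['tcp_pos'],r.sense()['clock'])
E
```

```text
[ 0.49863993 -0.25858398] [np.float64(0.166), np.float64(0.159), np.float64(0.165), np.float64(0.161)] [np.float64(-89.5), np.float64(-178.6), np.float64(91.1), np.float64(1.5)]
yaw 1.4331052712492645
grasp err mm [0.3 0.1 1.2]
open 0.06211055213926272 30.000029504299164 [-1.1  1.5  0.9]
0.061626160725038445 [-0.6 -0.4 -3.9]
down: cmd 0.2308 tcp [ 0.4987 -0.2586  0.2312] df 3.81 t 23.4
(203.8, 184.6, 401.9, 27.6, -72.0, (137, 376, 364, 28))
(174.8, 518.9, 209.6, 120.4, -7.2, (0, 226, 76, 130))
(327.5, 475.2, 162.3, 107.7, -57.5, (0, 139, 133, 115))
(443.4, 261.6, 119.4, 62.3, 21.0, (275, 57, 87, 155))
(493.2, 40.1, 276.5, 159.5, 0.1, (443, 2, 197, 319))
[0.37141014 0.23975386 0.35993306] 26.8167
```

Run:
```python
from h import *
s=np.load('pics/wrist.npy',allow_pickle=True).item()
hsv=cv2.cvtColor(s['frame'],cv2.COLOR_RGB2HSV)
m=((hsv[:,:,1]<55)&(hsv[:,:,2]>60)).astype(np.uint8);m=cv2.morphologyEx(m,cv2.MORPH_OPEN,np.ones((5,5)))
cs,_=cv2.findContours(m,0,1)
k=[c for c in cs if cv2.boundingRect(c)[:2]==(275,57)][0]
P=np.array([onz(s,u,v,.052,True)[:2] for u,v in k[:,0]])
for a0 in(18.,21.):
    a=a0
    for _ in range(3):
        L=(P-[.4434,.2616])@np.c_[D(a),D(a+90)]
        fits=[]
        for sg in(1,-1):
            w=(sg*L[:,1]>.026)&(abs(L[:,0])<.045); fits.append(np.polyfit(L[w,0],L[w,1],1))
        for sg in(1,-1):
            w=(sg*L[:,0]>.055)&(abs(L[:,1])<.02); f=np.polyfit(L[w,1],L[w,0],1); fits.append([-f[0],f[1]])
        fits=np.array(fits); a+=np.degrees(fits[:2,0].mean())
    print(a,np.degrees(fits[:,0]).round(2),fits[:,1].round(4))
    c=np.array([.4434,.2616])+D(a)*fits[2:,1].mean()+D(a+90)*fits[:2,1].mean();print(c)
im=cv2.imread('pics/w4.png');cv2.imwrite('pics/w4c.png',np.hstack([cv2.resize(im[40:230,240:400],(480,570),interpolation=2)]))
```

```text
20.851458591024393 [ 0.13 -0.12  0.31  0.42] [ 0.0307 -0.0307  0.0593 -0.0591]
[0.44348456 0.26167407]
20.846671456671352 [ 0.13 -0.14  0.31  0.42] [ 0.0307 -0.0307  0.0593 -0.0591]
[0.44348501 0.26167292]
```

View pics/w4c.png

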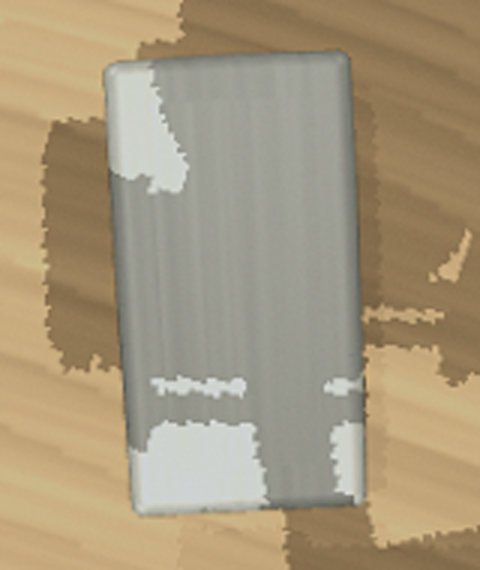

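The bottom tin shows clean edges, at (0.4435, 0.2617) with yaw 20.9°. I put the top tin back on it and check.

Run:
```python
from h import *
q=np.array([.467,0.]);z=.025
grasp(q,z,0)
go(q,z+G+.12,0); st=r.sense();print(st['opening'],st['contact_force'].round(1))
assert st['opening']>.055
p=np.array([.4435,.2617]);y=20.9;zc=.052+.022+.003+G
r.reach(*pose(p,zc+.05,y))
lower2(p,zc+.003,y,zc-.006)
r.let_go(); go(p,zc+.11,y,.2)
for o in look(p,y,.096,'w5.png',back=.075,zt=.38)[3:4]:print(o)
snap('scene','s5.png')
for o in look((.4986,-.2586),1.4,.085,'w6.png',back=.09,zt=.40):print(o)
snap('side','d5.png')
a=cv2.imread('pics/w5.png')[30:230,240:400];b=cv2.imread('pics/d5.png')[150:230,250:330];c=cv2.imread('pics/w6.png')[0:230,200:430];d=cv2.imread('pics/s5.png')[290:390,350:450]
f=lambda i,w,h:cv2.resize(i,(w,h),interpolation=2)
cv2.imwrite('pics/final.png',np.vstack([np.hstack([f(a,240,300),f(b,300,300)]),np.hstack([f(c,300,300),f(d,240,300)])]))
print(r.sense()['clock'])
```

```text
grasp err mm [ 0.4 -0.   1. ]
open 0.06180460856249979 29.999229311943054 [-0.1 -1.2  1.7]
0.06205577224850927 [ 0.5  0.2 -3.6]
down: cmd 0.2398 tcp [0.4435 0.2617 0.2402] df 3.95 t 35.0583
(444.4, 261.4, 119.0, 62.2, 21.0, (273, 51, 91, 167))
(224.2, -265.5, 411.8, 24.3, -88.5, (137, 379, 363, 24))
(328.3, -36.9, 103.2, 54.3, -86.8, (56, 274, 88, 50))
(320.9, -619.9, 225.5, 96.8, 65.1, (556, 255, 84, 102))
(484.3, -257.9, 167.2, 146.3, 1.9, (225, 31, 185, 206))
(549.3, -469.9, 150.2, 104.1, 7.3, (504, 2, 95, 165))
(498.6, -58.2, 253.3, 146.2, -0.0, (35, 0, 138, 263))
39.1833
```

View pics/final.png

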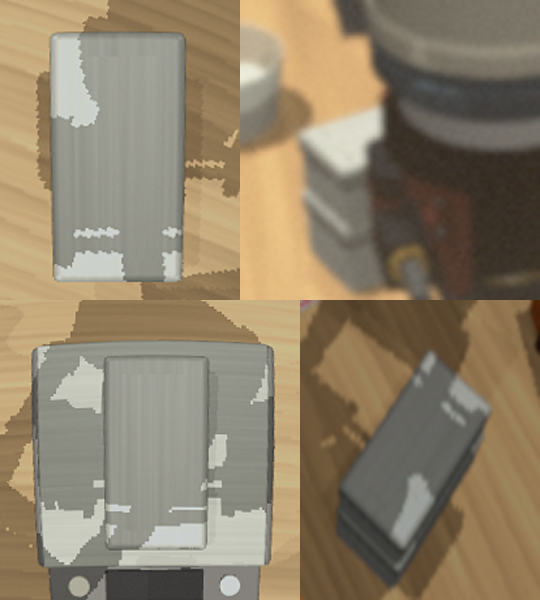

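The top tin sits within 1 mm of the bottom tin, at 21.0° against 20.9°. The middle tin is in the middle of the platform, and the gripper is clear of everything.

```bash
python3 -c "
from station import r
r.wait(.3);print(r.hand_in())"
```

```text
the job is handed in; nothing more can be done
None
```

The job is handed in at about 39 s of the 70 s limit: the middle tin rests in the middle of the scale platform, and the top tin is back on the bottom tin, aligned to about 1 mm by the wrist camera; the judge's result was not shown.

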